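# Clamp the price-sign post on the shop counter with a U-bolt

### The arm

A 7-joint arm with a two-finger parallel gripper is mounted at the origin on the work surface. World frame = base frame: x ahead of the robot, y to its left, z up, the work surface at z = 0. Lengths are in m, angles in rad, forces in N, time in s.
With the tool pointing down it reaches from about 0.4 to 0.9 m from the base axis. Payload 5.6 kg.
Tool frame: the origin (TCP) lies at the centre of the arm's flange, where the gripper is bolted on; the fingertips stand 190 mm ahead of it and the grasp point (between the pads) lies 171 mm ahead of it (r.grasp_offset is the distance from the TCP to the grasp point, in m); z points along the fingers, y is the direction in which the jaws open and shut (so a half turn about z gives the same grasp; the last joint's range is limited). The gripper opens to 92 mm and grips with 3 to 60 N. Pads are 20 mm wide; open, the fingers measure 128 mm over their backs; the gripper's body (75 mm by 189 mm) begins 69 mm behind the grasp point.
Start: joints at [1.145, 0.468, -0.012, 1.603, 0.006, 1.071, -0.056], TCP at [0.243, -0.603, 0.405] pointing down, gripper open.
Joint ranges: [-2.53, 2.53], [-0.31, 2.02], [-1.57, 1.55], [0.28, 2.44], [-1.29, 4.43], [0.15, 1.84], [-2.92, 2.92]. Speed limits (rad/s): [2.57, 2.57, 3.14, 3.14, 3.14, 3.14, 3.14].

### API

Orientations are given as a 3x3 rotation matrix whose columns are the frame's x, y, z axes.
In Python, from station import r gives the robot as it stands.
- The arm moves only by the shell command python3 -m handwheel 'ROWS' [FORCE]. ROWS is a JSON object of lists of equal length, an entry for each row: "twist": the turn, a rotation vector about the tool's x, y, z in rad, a list of three; "offset": the shift along the tool's x, y, z in m, a list of three; "gripper": the opening, from -1 (shut) to 1 (fully open), so that 0 is half open. A call has 1 to 20 rows; each row shifts and turns the commanded pose from where the row before left it, along the tool's axes as they then stand; what a row does not reach is not made up. A row lasts 1/8 s, in which the tool goes at most 62.5 mm and 10.7 degrees, less where a joint would pass 70% of its speed; a pose out of reach is approached as far as the arm can. A call is refused whole if a number of a shift passes 0.0625 or a number of a turn 0.188, either way. A call with a gripper value outside its range is refused whole. The fingers move at their own pace and stop on an object; FORCE is the grip in N (left out, the last holds). Time passes only in rows, so rows that do not move let the fingers close. It gives the time, the measured TCP pose, the force and the opening at its end, in the units of the state.
- r.read_state(): the state, without advancing time (a new reading comes with each control period).
- r.snapshot(name): name is "scene" or "top"; returns a dict with "image" (400x640x3 uint8, blue, green, red), "mtx" (3x3 intrinsics, pixels), "distortion" ([k1, k2, p1, p2, k3] as OpenCV has them; the pictures are not rectified), "R" (3x3) and "t" (3): a world point X has camera coordinates R X + t. Camera axes: x right, y down, z forward; pixel columns grow to the right and rows downward; lengths in m; the calibration is good to about 2 mm. A picture is of the moment at which its call begins. There is no depth.
- r.finish_job(): hands the job in, once; it reports no verdict.
The state is a dict: "clock": time; "qpos": joint angles; "qvel": joint speeds; "effort": joint torques, N m; "eef_pos": TCP position; "tool_rot": TCP orientation; "wrist_force": force on the tool from outside, world axes, zero at the start; "wrist_torque": the same for the moment, N m; "width": finger opening in m.
Only numpy, scipy, OpenCV 4.12 (cv2) and the standard library are available. Lean on these libraries where they do the work, as an engineer would, in place of code of your own. Each camera call takes 0.05 s, during which the arm holds its last target. There are 200 camera calls.

### The job

Clamp the sign's tube in its counter bracket: take the red-gripped U-bolt out of the wooden stand, lower it astride the tube so that both legs pass through the two holes of the brass plate, and press it gently but fully home until its bow rests on the tube, then let go. The plate's exact place along the tube must be felt for; never push the bolt against the bracket, its plate or its clip bar with more than 40 N. Leave the blue-gripped bolt in the stand and the goods on the counter where they are.

Things in the scene. Friction and masses are not known exactly. Their poses are not given: they have to be found in the camera images.
- ubolt: The U-bolt to fit, red grip on top: 8 mm steel rod, loose, 110 to 225 g. Origin midway between the leg tips, at tip level; z up to the grip, x along the spread of the legs, y across the U's plane. Leg centres at x = -21 and +21 mm, tips taper to 6.6 mm over the last 1.5 mm; inner gap 34 mm; crown's underside at z = 73 mm. Starts upright in either place of the stand, x along the stand's x, leaning up to 0.06 rad.
- ubolt_grip (a point): Centre of the red grip block, 104 mm above the bolt's leg tips. The block is 30 (bolt's x) by 16 (bolt's y) by 36 mm high, with nothing beside or above it: pinch it from above across its 16 mm.
- wide_ubolt: Same kind of U-bolt with a blue grip and legs 56 mm apart, which does not fit; it waits in the stand's other place. Same axes and heights. Leave it there.
- stand: Fixed wooden stand 100 (x) by 210 (y) by 45 mm high, origin under its centre. Two places at y = -65 and +65 mm, each with a pair of upright slots 38 mm deep, in which a bolt's leg tips stand 7 mm above the counter. Lift a bolt straight up by 50 mm or more to free it.
- bracket: Fixed grey sign bracket 130 (x) by 200 (y) mm, origin under its centre on the counter. It carries a level tube along its y on two cheeks 106 mm high at y = -86 and +86 mm. A red sign panel, 120 mm wide (x), stands on the tube's end at y = +223 mm, its top at z = 155 mm. Between the cheeks, under the tube, lies a brass plate with two holes for the legs. Bolt home: tips at z = 46 mm, bow on the tube.
- tube_top (a point): Point on top of the aluminium tube (sign post, 28 mm in diameter, from y = -128 to +220 mm of the bracket), over the bracket's origin, 119 mm above the counter. Axes as the bracket's.
- plate_mid (a point): Point over the bracket's origin at the height of the brass plate's top, 80 mm above the counter; axes as the bracket's. Plate 110 mm long (y), 10 mm thick, fixed firmly. Its two round holes, 11 mm wide with rims chamfered 1 mm, lie at x = -21 and +21 mm, at one and the same y, which is not reported: anywhere from -20 to +20 mm of this point. Feel or look for them; they show from above.
- clip_bar (a joint): Black friction clip bar under the brass plate that the leg tips push down: 0 as found, its top then 12 mm below the plate's underside (58 mm above the counter). It resists with about 8 N all the way, has no spring, stays where it is left, and reads about 0.012 (m) with the bolt home (own stop at 0.014).
- can_red: Red drink can, 64 mm wide, 116 mm high, on the counter's far side. Bystander: do not disturb. Origin under its centre.
- can_green: Green drink can, same size, beside the red one. Bystander: do not disturb. Origin under its centre.
- drink: Amber drink bottle, 60 mm wide, 170 mm high, on the far side. Bystander: do not disturb. Origin under its centre.
- jar: Clear jar with a red cap, 76 mm wide, 90 mm high, far right. Bystander: do not disturb. Origin under its centre.
- carton: Small cardboard carton 60 by 90 by 50 mm, on the far side. Bystander: do not disturb. Origin under its centre.
- driver: Screwdriver lying near the robot (origin under its middle, x from the handle to the tip). Bystander: do not disturb.
Mind the look-alikes: they are no part of the job. Leave any green or turquoise look-alike of the ubolt alone.

How it is judged:
On the way, in this order (a step that is already met when the one before it is completed fails the run):
1. the red-gripped bolt is lifted clear of the stand (z of ubolt in the frame of stand above 0.055 m), for 0.1 s.
2. the bolt stands astride the tube with both legs through the plate (z of ubolt in the frame of bracket below 0.068 m and x of ubolt in the frame of bracket between -0.004 and 0.004 m and y of ubolt in the frame of bracket between -0.0235 and 0.0235 m), for 0.05 s.
At the end, for the whole second after the job is handed in: The red bolt stands upright (0.10 rad) and square (0.12 rad) astride the tube, legs through the holes (origin within 4 mm of the tube axis, 23.5 mm of mid-bracket along it), tips under 48.5 mm above the counter (home is 46), at rest; the blue bolt stands in the stand (z of ubolt in the frame of bracket below 0.0485 m and x of ubolt in the frame of bracket between -0.004 and 0.004 m and y of ubolt in the frame of bracket between -0.0235 and 0.0235 m and angle between the x axis of ubolt and the x axis of bracket, either way round below 0.12 rad and angle between ubolt's own z axis and vertical below 0.1 rad and linear speed of ubolt below 0.02 m/s and z of wide_ubolt in the frame of stand below 0.012 m); the robot touches nothing.
It fails at once if the bolt is pushed against the bracket, its plate or its clip bar with more than 40 N (contact force between ubolt and bracket above 40 N).
It fails at once if the blue-gripped bolt is lifted or carried off (distance of wide_ubolt from where it was at the start of the episode above 0.025 m).
It fails at once if goods or tools on the counter are displaced by more than 3 cm (distance of any of can_red, can_green, drink, jar, carton, driver from where it was at the start of the episode above 0.03 m).
It also fails if it takes over 70 s, if anything falls off the work surface, if the arm or the gripper's body presses on something with over 40 N, if the wrist force passes 120 N, or if a joint passes its speed limit or range.

## Working session

There is one attempt and no reset: what is moved stays moved. The work goes in short steps, Python scripts to look and compute and a shell command to move; the robot and the scene stay as the last step left them, time stands still between calls to the robot, and variables do not carry over. Pictures are saved under pics/ and viewed, about 8 in all and at most 12, crops included, and the job is handed in when it is done.

```bash
mkdir -p pics; ls; python3 - <<'E'
from station import r
import cv2,numpy as np
for n in("scene","top"):
    s=r.snapshot(n); cv2.imwrite(f"pics/{n}0.png",s["image"])
    C=-s["R"].T@s["t"]; print(n,C.round(3),s["mtx"].round(1).tolist(),s["distortion"],s["R"].round(3).tolist())
st=r.read_state(); print(st["clock"],st["eef_pos"],st["tool_rot"],st["width"],st["wrist_force"])
E
```

```text
pics
scene [ 0.829 -0.504  0.886] [[447.4, 0.0, 310.1], [0.0, 447.4, 198.1], [0.0, 0.0, 1.0]] [-0.12757516  0.          0.          0.          0.        ] [[0.818, 0.576, -0.005], [0.499, -0.714, -0.491], [-0.286, 0.399, -0.871]]
top [ 0.411 -0.152  1.016] [[429.8, 0.0, 320.5], [0.0, 429.8, 202.0], [0.0, 0.0, 1.0]] [0.0091095 0.        0.        0.        0.       ] [[-0.013, -0.999, -0.04], [-0.984, 0.02, -0.179], [0.18, 0.037, -0.983]]
0.1 [ 0.24262752 -0.60277959  0.40384463] [[ 9.27663871e-01  3.73415627e-01 -7.15826242e-04]
 [ 3.73416290e-01 -9.27662787e-01  1.42429276e-03]
 [-1.32192192e-04 -1.58856611e-03 -9.99998729e-01]] 0.09193589421276883 [0.63943618 0.00476908 0.76185548]
```

View pics/top0.png

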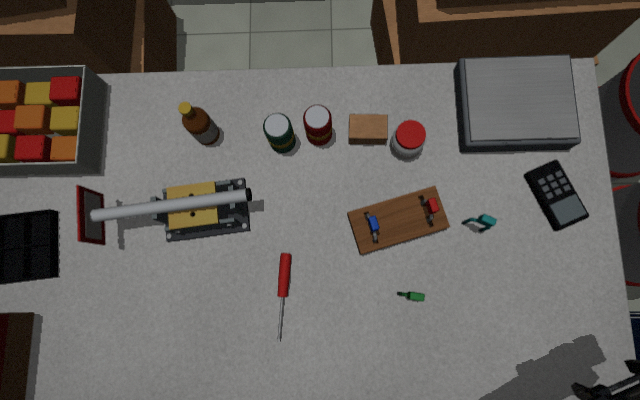

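View pics/scene0.png

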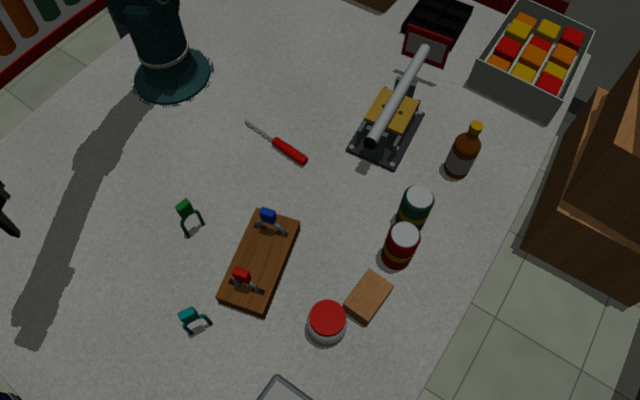

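Top view: the red grip is at (433,206) and the blue at (372,222). The bracket sits around (205,208), with the tube running from (250,196) to (95,214). Scene view: the red grip is at (241,275) and the plate around (392,110). I'll zoom in on the details.

```bash
cat > h.py <<'E'
from station import r
import cv2,numpy as np
def cam(n): return r.snapshot(n)
def ray(s,p):
    u=cv2.undistortPoints(np.array([[p]],float),s["mtx"],s["distortion"])[0,0]
    return -s["R"].T@s["t"], s["R"].T@np.array([u[0],u[1],1.])
def onz(s,p,z):
    c,d=ray(s,p); return c+d*(z-c[2])/d[2]
def tri(a,p,b,q):
    c,d=ray(a,p);e,f=ray(b,q)
    k=np.linalg.lstsq(np.c_[d,-f],e-c,rcond=None)[0]
    x,y=c+k[0]*d,e+k[1]*f; return (x+y)/2,np.linalg.norm(x-y)
def proj(s,X):
    return cv2.projectPoints(np.atleast_2d(np.array(X,float)),cv2.Rodrigues(s["R"])[0],s["t"],s["mtx"],s["distortion"])[0][:,0]
def crop(s,x,y,w,h,k):
    return cv2.resize(s["image"][y:y+h,x:x+w],None,fx=k,fy=k,interpolation=cv2.INTER_CUBIC)
E
python3 - <<'E'
from h import *
t,s=cam("top"),cam("scene")
a=np.vstack([np.hstack([crop(t,155,165,100,75,4),crop(s,335,80,100,75,4)]),np.hstack([crop(t,345,180,110,75,4)[:, :400],crop(s,210,205,100,75,4)])])
a=cv2.convertScaleAbs(a,alpha=1.6)
cv2.imwrite("pics/c1.png",a)
E
```

```text
(no output)
```

View pics/c1.png

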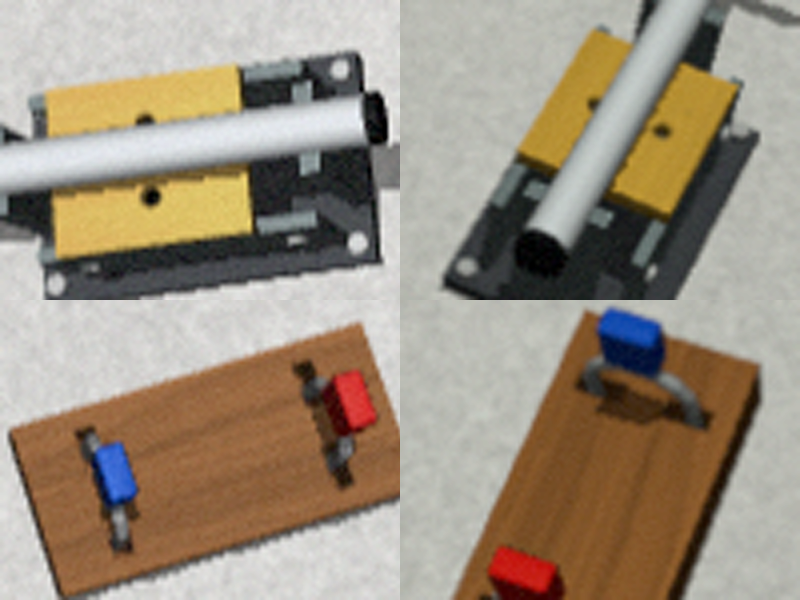

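Top-left panel: the plate corners are at (45,92), (238,66), (252,232) and (55,258), the near hole is at (151,197) and the far hole at about (145,121), half hidden. Top-right panel: the holes are at (661,131) and about (593,104). Next I'll compute positions.

```bash
python3 - <<'E'
from h import *
t,s=cam("top"),cam("scene")
T=lambda u,v:((u+.5)/4-.5+155,(v+.5)/4-.5+165)
S=lambda u,v:((u-400+.5)/4-.5+335,(v+.5)/4-.5+80)
W=lambda u,v:((u+.5)/4-.5+345,(v-300+.5)/4-.5+180)
print("plate top",[onz(t,T(*p),.08).round(4) for p in [(45,92),(238,66),(252,232),(55,258)]])
print("plate scene",[onz(s,S(*p),.08).round(4) for p in [(600,28),(738,88),(668,217-4),(520,158)]])
print("hole A top",onz(t,T(151,197),.08),"scene",onz(s,S(661,131),.08))
print("hole B top",onz(t,T(145,121),.08),"scene",onz(s,S(593,104),.08))
print("hole A/B tri",)
print("stand",[onz(t,W(*p),.045).round(4) for p in [(10,430),(360,322),(62,598)]])
print("blue tri/holes slots red",onz(t,W(304,370),.045),onz(t,W(344,478),.045))
def cen(im,lo,box):
    h=cv2.cvtColor(im,cv2.COLOR_BGR2HSV);x,y,w,hh=box
    m=np.zeros(h.shape[:2],np.uint8)
    sub=h[y:y+hh,x:x+w]
    m[y:y+hh,x:x+w]=(((sub[...,0]<6)|(sub[...,0]>172))&(sub[...,1]>150)&(sub[...,2]>50))*255
    v,u=np.nonzero(m); return (u.mean(),v.mean()),len(u),cv2.minAreaRect(np.c_[u,v].astype(np.float32))
a=cen(t["image"],0,(415,188,35,40)); b=cen(s["image"],0,(222,258,40,36))
print(a,b,tri(t,a[0],s,b[0]))
# tube edges for axis: end of tube and far end
print("tube axis approx top", onz(t,T(372,118),.105),onz(t,(95,214),.119))
E
```

```text
plate top [array([0.6225, 0.2328, 0.08  ]), array([0.6352, 0.1233, 0.08  ]), array([0.5406, 0.1124, 0.08  ]), array([0.5281, 0.2223, 0.08  ])]
plate scene [array([0.533 , 0.2234, 0.08  ]), array([0.6247, 0.2299, 0.08  ]), array([0.6361, 0.1225, 0.08  ]), array([0.5463, 0.1078, 0.08  ])]
hole A top [0.56131306 0.16984897 0.08      ] scene [0.60326701 0.173308   0.08      ]
hole B top [0.60460613 0.17503987 0.08      ] scene [0.56018485 0.167965   0.08      ]
hole A/B tri
stand [array([ 0.5642, -0.1754,  0.045 ]), array([ 0.6229, -0.3767,  0.045 ]), array([ 0.4684, -0.2022,  0.045 ])]
blue tri/holes slots red [ 0.59556683 -0.34350262  0.045     ] [ 0.5332331  -0.36243997  0.045     ]
((np.float64(433.12380952380954), np.float64(204.53333333333333)), 105, ((433.1855773925781, 204.41751098632812), (14.316381454467773, 7.716630935668945), 66.03750610351562)) ((np.float64(240.1153846153846), np.float64(272.1)), 130, ((240.3000030517578, 272.1000061035156), (15.811387062072754, 8.221921920776367), 18.43494987487793)) (array([ 0.56377151, -0.35290981,  0.12541668]), np.float64(0.0010035664063586215))
tube axis approx top [0.59851888 0.04136313 0.105     ] [0.55885623 0.36823306 0.119     ]
```

Measurements agree: the plate is 110 × 95 mm, hole spacing is 42 mm, mid-holes are at (0.582, 0.1715) with yaw ≈0.115, and the red grip is at (0.564, −0.353) with stand yaw ≈0.283. Moving above the grip.

```bash
cat >> h.py <<'E'
def goto(x,y,z,yaw):
    st=r.read_state(); R=np.array(st["tool_rot"]); d=R.T@(np.array([x,y,z])-st["eef_pos"])
    c,s=np.cos(yaw),np.sin(yaw); D=np.array([[c,s,0],[s,-c,0],[0,0,-1.]])
    print("clock",round(st["clock"],2),"pos",np.round(st["eef_pos"],4),"off",d.round(4),"twist",cv2.Rodrigues(R.T@D)[0].ravel().round(4),"F",np.round(st["wrist_force"],1),"T",np.round(st["wrist_torque"],2),"w",round(st["width"],4))
E
python3 -m handwheel '{"twist":[[0,0,0],[0,0,0],[0,0,0],[0,0,0],[0,0,0],[0,0,0],[0,0,0],[0,0,0],[0,0,0],[0,0,0.05],[0,0,0.05],[0,0,0]],"offset":[[0.02,-0.006,0],[0.04,-0.012,0],[0.05,-0.014,0],[0.05,-0.014,0],[0.05,-0.014,0],[0.05,-0.014,0],[0.05,-0.014,0],[0.05,-0.014,0],[0.03,-0.01,0],[0,0,0],[0,0,0],[0,0,0]],"gripper":[0.2,0.2,0.2,0.2,0.2,0.2,0.2,0.2,0.2,0.2,0.2,0.2]}' 20
python3 - <<'E'
from h import *
goto(.5638,-.3529,.284,.283)
t,s=cam("top"),cam("scene")
a=np.hstack([crop(t,385,150,100,100,4),crop(s,190,220,100,100,4)])
cv2.imwrite("pics/c2.png",cv2.convertScaleAbs(a,alpha=1.5))
E
```

```text
clock: 1.8
eef_pos: [0.5634, -0.3518, 0.4047]
tool_rot: [[0.96, 0.281, 0.0], [0.281, -0.96, 0.001], [0.0, -0.0, -1.0]]
wrist_force: [0.1, -0.3, 0.2]
width: 0.0555
clock 1.8 pos [ 0.5634 -0.3518  0.4047] off [0.     0.0013 0.1207] twist [-0.0005 -0.0002  0.002 ] F [ 0.1 -0.3  0.2] T [-0.02  0.04  0.02] w 0.0555
```

View pics/c2.png

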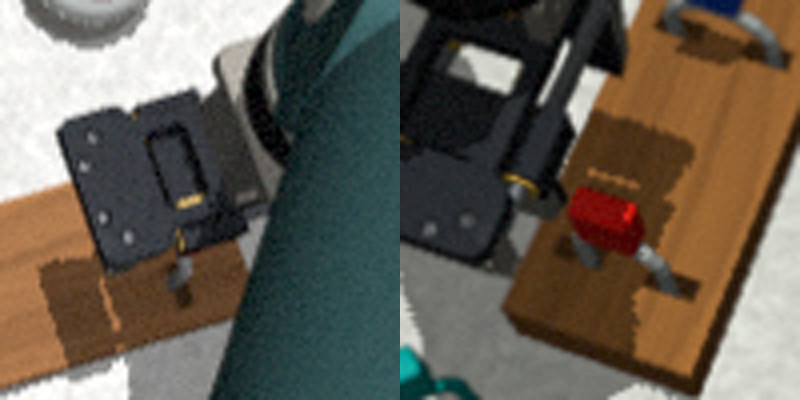

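The gripper hangs over the red grip, which is between the fingers in the right-hand view at about (605,220). Descending and gripping.

```bash
python3 -m handwheel '{"twist":[[0,0,0],[0,0,0],[0,0,0],[0,0,0],[0,0,0],[0,0,0],[0,0,0],[0,0,0],[0,0,0],[0,0,0],[0,0,0],[0,0,0],[0,0,0],[0,0,0]],"offset":[[0,0.001,0.03],[0,0,0.03],[0,0,0.03],[0,0,0.02],[0,0,0.01],[0,0,0],[0,0,0],[0,0,0],[0,0,0],[0,0,0],[0,0,0],[0,0,0],[0,0,0],[0,0,0]],"gripper":[0.2,0.2,0.2,0.2,0.2,0.2,-0.4,-0.6,-0.8,-0.8,-0.8,-0.8,-0.8,-0.8]}' 25
python3 -c "
from h import *
goto(.5638,-.3529,.404,.283)"
```

```text
clock: 3.65
eef_pos: [0.5631, -0.3544, 0.2849]
tool_rot: [[0.96, 0.279, 0.0], [0.279, -0.96, -0.0], [0.0, 0.0, -1.0]]
wrist_force: [-0.4, -0.1, 2.8]
width: 0.0161
clock 3.65 pos [ 0.5631 -0.3544  0.2849] off [ 0.0011 -0.0012 -0.1191] twist [ 0.0003 -0.0002 -0.0002] F [-0.4 -0.1  2.8] T [ 0.    0.09 -0.  ] w 0.0161
```

```bash
python3 -m handwheel '{"twist":[[0,0,0],[0,0,0],[0,0,0],[0,0,0],[0,0,0],[0,0,0],[0,0,0],[0,0,0],[0,0,0],[0,0,0]],"offset":[[0,0,-0.01],[0,0,-0.01],[0,0,-0.015],[0,0,-0.015],[0,0,-0.02],[0,0,-0.03],[0,0,-0.03],[0,0,-0.02],[0,0,0],[0,0,0]],"gripper":[-0.8,-0.8,-0.8,-0.8,-0.8,-0.8,-0.8,-0.8,-0.8,-0.8]}' 40
python3 - <<'E'
from h import *
goto(.5823,.1715,.434,.115)
t,s=cam("top"),cam("scene")
a=np.hstack([crop(t,385,130,100,120,4),crop(s,170,200,100,120,4)])
cv2.imwrite("pics/c3.png",cv2.convertScaleAbs(a,alpha=1.5))
E
```

```text
clock: 4.9
eef_pos: [0.5627, -0.3542, 0.4342]
tool_rot: [[0.96, 0.279, -0.001], [0.279, -0.96, 0.0], [-0.001, -0.001, -1.0]]
wrist_force: [-0.1, -0.7, -1.4]
width: 0.0157
clock 4.9 pos [ 0.5627 -0.3542  0.4342] off [ 1.655e-01 -4.994e-01  4.000e-04] twist [-0.0006  0.0008  0.1678] F [-0.1 -0.7 -1.4] T [ 0.04  0.02 -0.04] w 0.0157
```

View pics/c3.png

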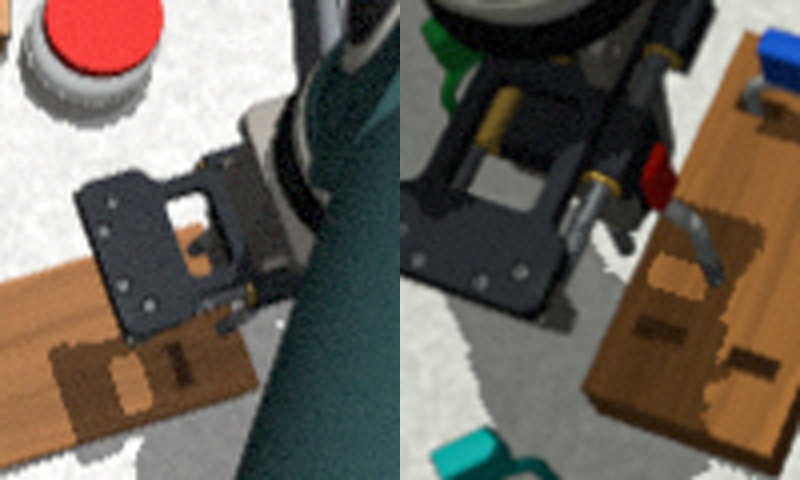

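The bolt is out of the stand. Carrying it to a point above the holes.

```bash
python3 -m handwheel '{"twist":[[0,0,0],[0,0,0],[0,0,0],[0,0,0],[0,0,0],[0,0,0],[0,0,0],[0,0,0],[0,0,0],[0,0,0],[0,0,0],[0,0,0],[0,0,0],[0,0,0.042],[0,0,0.042],[0,0,0.042],[0,0,0.042],[0,0,0],[0,0,0],[0,0,0]],"offset":[[0.006,-0.02,0],[0.012,-0.035,0],[0.014,-0.045,0],[0.014,-0.045,0],[0.014,-0.045,0],[0.014,-0.045,0],[0.014,-0.045,0],[0.014,-0.045,0],[0.014,-0.045,0],[0.014,-0.045,0],[0.014,-0.045,0],[0.014,-0.03,0],[0.008,-0.02,0],[0,0,0],[0,0,0],[0,0,0],[0,0,0],[0,0,0],[0,0,0],[0,0,0]],"gripper":[-0.8,-0.8,-0.8,-0.8,-0.8,-0.8,-0.8,-0.8,-0.8,-0.8,-0.8,-0.8,-0.8,-0.8,-0.8,-0.8,-0.8,-0.8,-0.8,-0.8]}'
python3 - <<'E'
from h import *
goto(.5823,.1715,.434,.115)
t,s=cam("top"),cam("scene")
a=np.hstack([crop(t,145,150,120,100,4)[:,:400],crop(s,335,40,100,100,4)])
cv2.imwrite("pics/c4.png",cv2.convertScaleAbs(a,alpha=1.8))
E
```

```text
clock: 7.5
eef_pos: [0.5801, 0.1816, 0.4346]
tool_rot: [[0.993, 0.115, -0.0], [0.115, -0.993, -0.0], [-0.0, 0.0, -1.0]]
wrist_force: [-0.5, -0.1, -2.3]
width: 0.0158
clock 7.5 pos [0.5801 0.1816 0.4346] off [0.0011 0.0103 0.0007] twist [ 0.0001  0.0001 -0.    ] F [-0.5 -0.1 -2.3] T [ 0.04  0.07 -0.01] w 0.0158
```

View pics/c4.png

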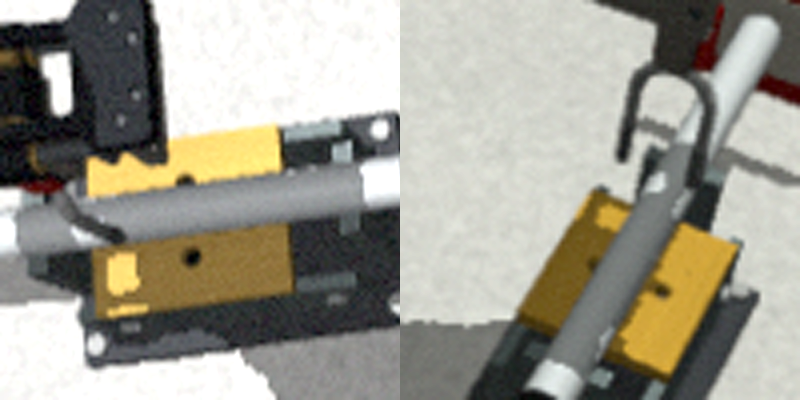

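The scene panel shows the leg tips at (623,160) and (697,183); the top panel shows the near leg's tip at (122,237). I'll triangulate these and compare with the tip pose implied by the TCP.

```bash
python3 - <<'E'
from h import *
t,s=cam("top"),cam("scene")
T=lambda u,v:((u+.5)/4-.5+145,(v+.5)/4-.5+150)
S=lambda u,v:((u-400+.5)/4-.5+335,(v+.5)/4-.5+40)
x,e=tri(t,T(122,235),s,S(623,159));print("L tip",x,e)
for z in(.15,.156,.16):
    L,Rr=onz(s,S(623,159),z),onz(s,S(697,183),z);print(z,L,Rr,(L+Rr)/2,np.linalg.norm(L-Rr), np.arctan2(*(Rr-L)[[1,0]]))
st=r.read_state();R=np.array(st["tool_rot"]);p=np.array(st["eef_pos"])
for sx in(-.021,.021):
    q=p+R@[sx,0,.278];print(q,proj(t,q),proj(s,q))
print("seen",T(122,235),S(623,159),S(697,183))
# holes again
print("holeA",onz(t,T(192,257),.08),"holeB",onz(s,S(661,291),.08))
# tube centre line: width edges of the near-end
E
```

```text
L tip [0.56100885 0.17938956 0.1580821 ] 0.0002862955998118508
0.15 [0.55811491 0.18712709 0.15      ] [0.60108446 0.19551809 0.15      ] [0.57959969 0.19132259 0.15      ] 0.04378117618042154 0.19285094373429953
0.156 [0.56031969 0.18148863 0.156     ] [0.60293893 0.18981123 0.156     ] [0.58162931 0.18564993 0.156     ] 0.04342425149984683 0.19285094373430317
0.16 [0.56178954 0.17772967 0.16      ] [0.60417524 0.18600666 0.16      ] [0.58298239 0.18186816 0.16      ] 0.04318630171279709 0.19285094373429926
[0.55925626 0.17921816 0.1566581 ] [[175.37294176 209.28027704]] [[389.50384978  79.56205592]]
[0.60098019 0.18402581 0.15665637] [[174.04222286 189.44723014]] [[406.91838123  86.34000315]]
seen (175.125, 208.375) (390.375, 79.375) (408.875, 85.375)
holeA [0.56130228 0.16928551 0.08      ] holeB [0.60326701 0.173308   0.08      ]
```

```bash
python3 -m handwheel '{"twist":[[0,0,0],[0,0,0],[0,0,0],[0,0,0],[0,0,0],[0,0,0],[0,0,0],[0,0,0],[0,0,0],[0,0,0]],"offset":[[-0.0006,0.005,0],[-0.0006,0.0055,0],[0,0,0.01],[0,0,0.01],[0,0,0.01],[0,0,0.004],[0,0,0.002],[0,0,0.002],[0,0,0.002],[0,0,0]],"gripper":[-0.8,-0.8,-0.8,-0.8,-0.8,-0.8,-0.8,-0.8,-0.8,-0.8]}'
python3 -c "
from h import *
goto(.5803,.171,.380,.115)"
```

```text
clock: 8.95
eef_pos: [0.5801, 0.1711, 0.3946]
tool_rot: [[0.993, 0.114, -0.0], [0.114, -0.993, -0.0], [-0.0, 0.0, -1.0]]
wrist_force: [0.6, 0.0, -1.1]
width: 0.0161
clock 8.95 pos [0.5801 0.1711 0.3946] off [0.0002 0.0001 0.0146] twist [ 0.      0.     -0.0003] F [ 0.6  0.  -1.1] T [ 0.05  0.01 -0.02] w 0.0161
```

Tips are now at about 0.117, level with the tube's top, and there is no contact. Going 25 mm lower, to about 12 mm above the plate, and looking.

```bash
python3 -m handwheel '{"twist":[[0,0,0],[0,0,0],[0,0,0],[0,0,0],[0,0,0],[0,0,0],[0,0,0],[0,0,0],[0,0,0]],"offset":[[0,0,0.003],[0,0,0.003],[0,0,0.003],[0,0,0.003],[0,0,0.003],[0,0,0.004],[0,0,0.004],[0,0,0.002],[0,0,0]],"gripper":[-0.8,-0.8,-0.8,-0.8,-0.8,-0.8,-0.8,-0.8,-0.8]}'
python3 - <<'E'
from h import *
goto(.5803,.171,.358,.115)
t,s=cam("top"),cam("scene")
a=np.hstack([crop(t,165,175,60,60,6),crop(s,365,70,70,60,6)])
cv2.imwrite("pics/c5.png",cv2.convertScaleAbs(a,alpha=2))
E
```

```text
clock: 10.07
eef_pos: [0.5801, 0.1711, 0.3695]
tool_rot: [[0.993, 0.115, -0.0], [0.115, -0.993, -0.0], [-0.0, 0.0, -1.0]]
wrist_force: [-0.2, -0.7, -0.3]
width: 0.016
clock 10.07 pos [0.5801 0.1711 0.3695] off [0.0002 0.0001 0.0115] twist [ 0.0001  0.0003 -0.0002] F [-0.2 -0.7 -0.3] T [ 0.07 -0.    0.02] w 0.016
```

View pics/c5.png

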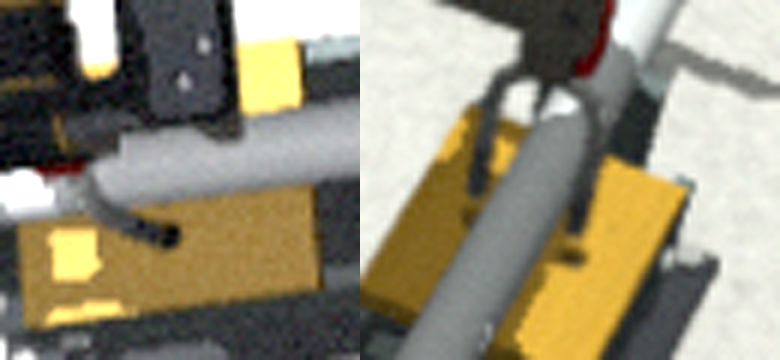

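Scene panel: the tips are at (478,190) and (577,232), with the holes just below at about (468,214) and (570,257). Checking whether a straight descent takes the tips onto the holes.

```bash
python3 - <<'E'
from h import *
t,s=cam("top"),cam("scene")
S=lambda u,v:((u-360+.5)/6-.5+365,(v+.5)/6-.5+70)
T=lambda u,v:((u+.5)/6-.5+165,(v+.5)/6-.5+175)
z=.3695-.278
L,Rr=onz(s,S(478,191),z),onz(s,S(577,233),z); hL,hR=onz(s,S(467,214),.08),onz(s,S(570,257),.08)
print(L,Rr,"mid",(L+Rr)/2,np.linalg.norm(L-Rr)); print(hL,hR,np.linalg.norm(hL-hR)); print("d",hR-Rr,hL-L)
print("top tip",onz(t,T(170,236),z))
E
```

```text
[0.56011283 0.17151995 0.0915    ] [0.60231821 0.17535082 0.0915    ] mid [0.58121552 0.17343538 0.0915    ] 0.04237888034020745
[0.55870998 0.16834233 0.08      ] [0.60276811 0.17279423 0.08      ] 0.04428248537143199
d [ 0.0004499  -0.00255659 -0.0115    ] [-0.00140285 -0.00317761 -0.0115    ]
top tip [0.55935449 0.16469066 0.0915    ]
```

Shift 1.5 mm towards −y, lower the grip force to 20 N as a slip fuse, and feel downward in 1.5 mm rows.

```bash
python3 -m handwheel '{"twist":[[0,0,0],[0,0,0],[0,0,0],[0,0,0],[0,0,0],[0,0,0],[0,0,0],[0,0,0],[0,0,0]],"offset":[[0,0.0015,0],[0,0,0.002],[0,0,0.002],[0,0,0.002],[0,0,0.002],[0,0,0.001],[0,0,0.001],[0,0,0.001],[0,0,0]],"gripper":[-0.8,-0.8,-0.8,-0.8,-0.8,-0.8,-0.8,-0.8,-0.8]}' 20
python3 -c "
from h import *
goto(.5801,.1696,.355,.115)"
```

```text
clock: 11.4
eef_pos: [0.5803, 0.1696, 0.3586]
tool_rot: [[0.993, 0.114, -0.0], [0.114, -0.993, -0.0], [-0.0, 0.0, -1.0]]
wrist_force: [-0.1, 0.4, -1.6]
width: 0.0157
clock 11.4 pos [0.5803 0.1696 0.3586] off [-0.0002 -0.      0.0036] twist [ 0.      0.0001 -0.0003] F [-0.1  0.4 -1.6] T [ 0.04 -0.01 -0.02] w 0.0157
```

```bash
python3 -m handwheel '{"twist":[[0,0,0],[0,0,0],[0,0,0],[0,0,0]],"offset":[[0,0,0.001],[0,0,0.001],[0,0,0.001],[0,0,0]],"gripper":[-0.8,-0.8,-0.8,-0.8]}'
python3 -c "
from h import *
goto(.5801,.1696,.355,.115)"
```

```text
clock: 11.9
eef_pos: [0.5804, 0.1697, 0.3557]
tool_rot: [[0.993, 0.115, 0.0], [0.115, -0.993, 0.0], [0.0, -0.0, -1.0]]
wrist_force: [1.0, 0.6, -1.2]
width: 0.0162
clock 11.9 pos [0.5804 0.1697 0.3557] off [-0.0003  0.0001  0.0007] twist [-0.0002 -0.0005 -0.0002] F [ 1.   0.6 -1.2] T [ 0.19 -0.22 -0.05] w 0.0162
```

```bash
python3 -m handwheel '{"twist":[[0,0,0],[0,0,0],[0,0,0],[0,0,0]],"offset":[[0,0,0.001],[0,0,0.001],[0,0,0.001],[0,0,0]],"gripper":[-0.8,-0.8,-0.8,-0.8]}'
python3 -c "
from h import *
goto(.5801,.1696,.355,.115)"
```

```text
clock: 12.4
eef_pos: [0.5804, 0.1697, 0.3527]
tool_rot: [[0.993, 0.115, 0.0], [0.115, -0.993, 0.0], [0.0, -0.0, -1.0]]
wrist_force: [1.0, 0.5, -1.9]
width: 0.016
clock 12.4 pos [0.5804 0.1697 0.3527] off [-0.0003  0.0001 -0.0023] twist [-0.0002 -0.0004 -0.0002] F [ 1.   0.5 -1.9] T [ 0.28 -0.45  0.02] w 0.016
```

The legs are entering the holes. The moment means a side load of about 1.5 N towards +x and 1 N towards +y, so I'll ease that way while continuing down.

```bash
python3 -m handwheel '{"twist":[[0,0,0],[0,0,0],[0,0,0],[0,0,0],[0,0,0]],"offset":[[0.0008,-0.0005,0],[0,0,0.001],[0,0,0.001],[0,0,0.001],[0,0,0]],"gripper":[-0.8,-0.8,-0.8,-0.8,-0.8]}'
python3 -c "
from h import *
goto(.5801,.1696,.355,.115)"
```

```text
clock: 13.02
eef_pos: [0.5809, 0.1701, 0.3494]
tool_rot: [[0.993, 0.114, -0.001], [0.114, -0.993, -0.0], [-0.001, 0.0, -1.0]]
wrist_force: [-0.0, -0.4, -0.4]
width: 0.0158
clock 13.03 pos [0.5809 0.1701 0.3494] off [-0.0009  0.0004 -0.0056] twist [ 0.0002  0.0006 -0.0003] F [-0.  -0.4 -0.4] T [-0.01  0.02 -0.01] w 0.0158
```

The side load has vanished. Continuing to just above the clip bar.

```bash
python3 -m handwheel '{"twist":[[0,0,0],[0,0,0],[0,0,0],[0,0,0],[0,0,0],[0,0,0],[0,0,0],[0,0,0]],"offset":[[0,0,0.0015],[0,0,0.0015],[0,0,0.0015],[0,0,0.0015],[0,0,0.0015],[0,0,0.0015],[0,0,0.0015],[0,0,0]],"gripper":[-0.8,-0.8,-0.8,-0.8,-0.8,-0.8,-0.8,-0.8]}'
python3 -c "
from h import *
goto(.5801,.1696,.324,.115)"
```

```text
clock: 14.02
eef_pos: [0.581, 0.1702, 0.339]
tool_rot: [[0.993, 0.114, -0.0], [0.114, -0.993, -0.0], [-0.0, 0.0, -1.0]]
wrist_force: [0.4, 0.3, -1.5]
width: 0.0158
clock 14.03 pos [0.581  0.1702 0.339 ] off [-0.001   0.0005  0.015 ] twist [ 0.0001  0.0003 -0.0003] F [ 0.4  0.3 -1.5] T [0.03 0.05 0.03] w 0.0158
```

```bash
python3 -m handwheel '{"twist":[[0,0,0],[0,0,0],[0,0,0],[0,0,0],[0,0,0],[0,0,0],[0,0,0]],"offset":[[0,0,0.0015],[0,0,0.0015],[0,0,0.0015],[0,0,0.0015],[0,0,0.0015],[0,0,0.001],[0,0,0]],"gripper":[-0.8,-0.8,-0.8,-0.8,-0.8,-0.8,-0.8]}'
python3 -c "
from h import *
goto(.5801,.1696,.324,.115)"
```

```text
clock: 14.9
eef_pos: [0.5811, 0.1703, 0.3317]
tool_rot: [[0.993, 0.114, 0.001], [0.114, -0.993, -0.0], [0.0, 0.0, -1.0]]
wrist_force: [-1.5, -0.4, 5.1]
width: 0.016
clock 14.9 pos [0.5811 0.1703 0.3317] off [-0.0011  0.0006  0.0077] twist [ 0.0001 -0.0005 -0.0003] F [-1.5 -0.4  5.1] T [-0.27  0.61  0.02] w 0.016
```

The clip bar is yielding at about 7 N. Easing 0.4 mm towards −x and pressing on.

```bash
python3 -m handwheel '{"twist":[[0,0,0],[0,0,0],[0,0,0],[0,0,0],[0,0,0],[0,0,0]],"offset":[[-0.0004,0.0002,0],[0,0,0.001],[0,0,0.001],[0,0,0.001],[0,0,0.001],[0,0,0]],"gripper":[-0.8,-0.8,-0.8,-0.8,-0.8,-0.8]}'
python3 -c "
from h import *
goto(.5801,.1696,.324,.115)"
```

```text
clock: 15.65
eef_pos: [0.5809, 0.1701, 0.3276]
tool_rot: [[0.993, 0.114, 0.001], [0.114, -0.993, 0.0], [0.001, -0.0, -1.0]]
wrist_force: [-1.0, -0.3, 5.4]
width: 0.0157
clock 15.65 pos [0.5809 0.1701 0.3276] off [-0.0008  0.0004  0.0036] twist [-0.0001 -0.0011 -0.0003] F [-1.  -0.3  5.4] T [-0.11  0.4  -0.03] w 0.0157
```

```bash
python3 -m handwheel '{"twist":[[0,0,0],[0,0,0],[0,0,0],[0,0,0]],"offset":[[-0.0003,0,0.001],[0,0,0.001],[0,0,0.0005],[0,0,0]],"gripper":[-0.8,-0.8,-0.8,-0.8]}'
python3 -c "
from h import *
goto(.5801,.1696,.324,.115)"
```

```text
clock: 16.15
eef_pos: [0.5807, 0.1701, 0.3253]
tool_rot: [[0.993, 0.114, 0.002], [0.114, -0.993, 0.0], [0.002, -0.0, -1.0]]
wrist_force: [-0.6, -0.7, 5.4]
width: 0.016
clock 16.15 pos [0.5807 0.1701 0.3253] off [-0.0007  0.0004  0.0013] twist [-0.0002 -0.0017 -0.0003] F [-0.6 -0.7  5.4] T [-0.12  0.38 -0.02] w 0.016
```

Not yet on the tube. Pressing on in 0.5 mm rows until the force rises.

```bash
python3 -m handwheel '{"twist":[[0,0,0],[0,0,0],[0,0,0]],"offset":[[0,0,0.0005],[0,0,0.0005],[0,0,0]],"gripper":[-0.8,-0.8,-0.8]}'
python3 -m handwheel '{"twist":[[0,0,0],[0,0,0]],"offset":[[0,0,0.0005],[0,0,0]],"gripper":[-0.8,-0.8]}'
```

```text
clock: 16.52
eef_pos: [0.5807, 0.1701, 0.3244]
tool_rot: [[0.993, 0.114, 0.002], [0.114, -0.993, 0.0], [0.002, -0.0, -1.0]]
wrist_force: [-0.7, -0.5, 6.8]
width: 0.016
clock: 16.77
eef_pos: [0.5807, 0.1701, 0.3242]
tool_rot: [[0.993, 0.114, 0.002], [0.114, -0.993, 0.0], [0.002, -0.0, -1.0]]
wrist_force: [-1.1, -0.2, 8.4]
width: 0.0157
```

```bash
python3 -m handwheel '{"twist":[[0,0,0],[0,0,0]],"offset":[[0,0,0.0005],[0,0,0]],"gripper":[-0.8,-0.8]}'
python3 -m handwheel '{"twist":[[0,0,0],[0,0,0]],"offset":[[0,0,0.0005],[0,0,0]],"gripper":[-0.8,-0.8]}'
python3 -m handwheel '{"twist":[[0,0,0],[0,0,0]],"offset":[[0,0,0.0005],[0,0,0]],"gripper":[-0.8,-0.8]}'
python3 -c "
from h import *
goto(.5801,.1696,.324,.115)"
```

```text
clock: 17.02
eef_pos: [0.5807, 0.1701, 0.3241]
tool_rot: [[0.993, 0.114, 0.002], [0.114, -0.993, 0.0], [0.002, -0.0, -1.0]]
wrist_force: [-3.0, -1.4, 10.5]
width: 0.0157
clock: 17.27
eef_pos: [0.5807, 0.1702, 0.3241]
tool_rot: [[0.993, 0.114, 0.002], [0.114, -0.993, 0.0], [0.002, -0.0, -1.0]]
wrist_force: [-3.7, -1.9, 13.7]
width: 0.0159
clock: 17.52
eef_pos: [0.5808, 0.1702, 0.324]
tool_rot: [[0.993, 0.114, 0.002], [0.114, -0.993, 0.0], [0.002, 0.0, -1.0]]
wrist_force: [-4.5, -1.8, 15.9]
width: 0.016
clock 17.52 pos [0.5808 0.1702 0.324 ] off [-0.0007  0.0005 -0.    ] twist [ 0.     -0.0023 -0.0004] F [-4.5 -1.8 15.9] T [-0.49  1.28 -0.05] w 0.016
```

A hard stop came at TCP z = 0.324, the predicted home height. Relaxing, opening and retreating upward.

```bash
python3 -m handwheel '{"twist":[[0,0,0],[0,0,0],[0,0,0],[0,0,0],[0,0,0],[0,0,0],[0,0,0],[0,0,0],[0,0,0],[0,0,0],[0,0,0],[0,0,0]],"offset":[[0,0,-0.001],[0,0,0],[0,0,0],[0,0,0],[0,0,0],[0,0,-0.01],[0,0,-0.02],[0,0,-0.04],[0,0,-0.05],[0,0,-0.03],[0,0,-0.01],[0,0,0]],"gripper":[-0.8,-0.5,-0.1,0.2,0.2,0.2,0.2,0.2,0.2,0.2,0.2,0.2]}'
python3 -m handwheel '{"twist":[[0,0,0],[0,0,0],[0,0,0],[0,0,0],[0,0,0],[0,0,0]],"offset":[[-0.03,0.02,0],[-0.04,0.04,0],[-0.04,0.05,0],[-0.04,0.05,0],[-0.03,0.03,0],[0,0,0]],"gripper":[0.2,0.2,0.2,0.2,0.2,0.2]}'
python3 - <<'E'
from h import *
t,s=cam("top"),cam("scene")
a=np.hstack([crop(t,145,155,100,100,4),crop(s,335,40,100,100,4)])
cv2.imwrite("pics/c6.png",cv2.convertScaleAbs(a,alpha=1.7))
st=r.read_state();print(st["wrist_force"],st["width"])
E
```

```text
clock: 19.02
eef_pos: [0.5802, 0.1699, 0.4822]
tool_rot: [[0.993, 0.114, 0.0], [0.114, -0.993, -0.0], [0.0, 0.0, -1.0]]
wrist_force: [0.0, -0.9, -0.2]
width: 0.0552
clock: 19.77
eef_pos: [0.4231, -0.0392, 0.4809]
tool_rot: [[0.994, 0.109, -0.003], [0.109, -0.994, -0.001], [-0.003, 0.0, -1.0]]
wrist_force: [-0.2, 0.4, -0.8]
width: 0.0555
[ 0.5520481  0.3216173 -0.2275253] 0.05517027528691916
```

View pics/c6.png

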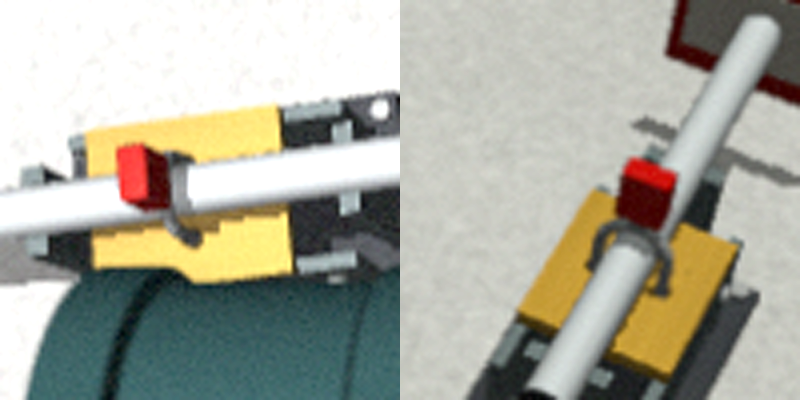

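Both legs pass through the plate and the bow sits on the tube, with the red grip at (145,178) in the left panel and (647,192) in the right. A last numeric check of the grip's height, then I hand in.

```bash
python3 - <<'E'
from h import *
t,s=cam("top"),cam("scene")
def c(im,x,y,w,h):
    g=cv2.cvtColor(im[y:y+h,x:x+w],cv2.COLOR_BGR2HSV)
    m=((g[...,0]<6)|(g[...,0]>172))&(g[...,1]>150)&(g[...,2]>50)
    v,u=np.nonzero(m); return u.mean()+x,v.mean()+y
print("grip",tri(t,c(t["image"],165,185,30,30),s,c(s["image"],383,75,28,28)))
print(r.finish_job())
E
```

```text
grip (array([0.58085928, 0.17203833, 0.16359778]), np.float64(0.0007728928393000197))
the job is handed in; nothing more can be done
None
```

I fitted the red-gripped U-bolt over the sign's tube, pressed it home and let go, then handed the job in. The robot reports no verdict.

- **Fitting:** I found the plate's holes in both cameras at about (0.582, 0.1715). I lowered the bolt astride the tube and corrected the last millimetre from the moment at the wrist.
- **Pressing home:** The clip bar gave way at about 7 N. The bolt stopped firmly at a tip height of about 46 mm, which is the home height. The highest force I read at the wrist was about 17 N, against the 40 N limit.
- **Last checks:** After I let go, the picture shows both legs through the plate and the bow on the tube. The red grip measured (0.581, 0.172), within about 1.5 mm of the holes' midpoint. It measured 0.164 m high, where the block's centre should be 0.150 m. The same method also read about 14 mm high while the bolt was in the stand (0.125 against 0.111), because the visible top face pulls the estimate up, so I take the two as agreeing.
- **Not checked:** I never measured the clip bar's travel. I also took no final picture of the blue bolt or the goods; no move was planned to go near them.
- **Disagreement on the way:** Just above the plate, the scene camera suggested moving the bolt about 2.5–3 mm towards −y, and the top view suggested little or no shift. I moved it 1.5 mm, then took 0.5 mm back by feel.

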